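# Hold an upturned tumbler down on a glass rinser

## Robot

A 6-joint arm with a two-finger parallel gripper is mounted at the origin on a cart in front of the work surface, level with it; the furniture and walls round the work are solid. World frame = base frame: x ahead of the robot, y to its left, z up, the work surface at z = 0. Lengths are in mm, angles in degrees, forces in N, time in s.
With the tool pointing down it reaches from about 300 to 875 mm from the base axis. Payload 6.4 kg.
Tool frame: the origin (TCP) lies at the centre of the arm's flange, where the gripper is bolted on; the fingertips stand 166 mm ahead of it and the grasp point (between the pads) lies 147 mm ahead of it; z points along the fingers, y is the line along which they close (so a half turn about z gives the same grasp; the last joint's range is limited). The gripper opens to 88 mm and grips with 3 to 60 N. Pads are 18 mm wide; open, the fingers measure 123 mm over their backs; the gripper's body (75 mm by 187 mm) begins 45 mm behind the grasp point.
Start: joints at [-88.654, 10.359, 92.074, -0, 77.567, -11.82], TCP at [130.99, -559.896, 404.714] pointing down, gripper open.
Joint ranges: [-171.53, 171.53], [-51.25, 118.39], [17.06, 147.69], [-65.23, 245.23], [0, 150.52], [-178.68, 178.68]. Speed limits (degrees/s): [147.25, 147.25, 172.46, 180, 180, 180].

## Interface

Orientations are given as [roll, pitch, yaw] about the fixed x, y, z axes, in that order (R = Rz(yaw) Ry(pitch) Rx(roll)).
In Python, from cell import status, optics, manip gives the robot as it stands.
- The arm moves only by the tool jog_arm, never from a script. Its argument "rows" is a list of rows, each an object of numbers: "grip": the finger opening in cm, from 0 to 8.81; "tx", "ty", "tz": the shift along the tool's x, y, z in cm; "yaw": the turn about the tool's z in degrees. A call has 1 to 5 rows; each row shifts and turns the commanded pose from where the row before left it, along the tool's axes as they then stand; what a row does not reach is not made up. A row lasts 1/8 s, in which the tool goes at most 62.5 mm and 10.7 degrees, less where a joint would pass 70% of its speed; a pose out of reach is approached as far as the arm can. A call is refused whole if a number of a shift passes 6.25 or a number of a turn 10.7, either way. A call with a gripper value outside its range is refused whole. The fingers move at their own pace and stop on an object; "force" is the grip in N (left out, the last holds). Time passes only in rows, so rows that do not move let the fingers close. It gives the time, the measured TCP pose, the force, the opening and the grip force at its end, in the units of the state.
- status.get_state(): the state, without advancing time (a new reading comes with each control period).
- optics.snapshot(name): name is "scene" or "top" or "wrist"; returns (picture, depth): 384x512x3 uint8, red, green, blue; 384x512 float32, mm along the optical axis (not along the pixel's ray), 0 where there is no reading.
- optics.get_calibration(name): a dict with "K" (3x3 intrinsics, pixels), "camera_from_world" (4x4, takes a point from world to camera coordinates). Camera axes: x right, y down, z forward; pixel columns grow to the right and rows downward; lengths in mm; the calibration is good to about 2 mm. A picture is of the moment at which its call begins: read the wrist's pose just before it. get_calibration takes no time and is no camera call; for the wrist camera it gives the pose at the moment of the call.
- manip.sign_off(): hands the job in; it is judged then, once.
The state is a dict: "time": time; "joint_positions": joint angles; "qvel": joint speeds; "joint_efforts": joint torques, N m; "tcp_pos": TCP position; "tcp_rot": TCP orientation; "force": force on the tool from outside, world axes, zero at the start; "torque": the same for the moment, N m; "opening": finger opening in mm; "grasp_force": force on a finger pad.
Only numpy, scipy, OpenCV 4.12 (cv2) and the standard library are available. Lean on these libraries where they do the work, as an engineer would, in place of code of your own. Each camera call takes 0.05 s, during which the arm holds its last target. There are 200 camera calls.

## Task

Rinse the steel tumbler that stands upside down: take it with a light grip (its wall is thin and dents), carry it mouth-down to the glass rinser beside the sink, centre its rim on the sprung star plate and press straight down until the plate meets its hard stop, without ramming it. Finish while holding it there: the program ends with the gripper on the tumbler and the plate still fully down. Leave everything else on the worktop where it stands.

Things in the scene. Friction and masses are not known exactly. Their poses are not given: they have to be found in the camera images.
- tumbler: thin-walled steel tumbler standing upside down: a cone 79 mm wide at the mouth (below), 56 mm at the closed end (top), 62 mm wide 25 mm below the top; 103 mm high, 60 to 100 g. Origin: centre of the mouth, z up. A grip of 10 to 25 N holds it well enough to press with; one over 35 N a finger (70 N from both together) dents it. It, the open tumbler and the larger bowl swap places between runs
- rinser: glass rinser fixed to the worktop: round steel drip tray 136 mm across, wall 30 mm high, with a short inlet pipe 94 mm out along its own +x. Origin: centre of the underside, z up. The grey eight-ribbed star plate, 112 mm across, stands in it on a sprung stem
- plate_top (a point): centre of the flat top of the star plate, 46 mm above the worktop at rest and 31 mm when fully down; it moves with the plate, which is always higher than the tray wall. The tumbler's rim rests on its ribs, centred to 12 mm
- rinser_plate (a joint): travel of the star plate, straight down: 0 at rest, 0.015 m at the hard stop. The spring needs about 3 N to start and about 9 N to reach the stop, and pushes the plate back up when let go. Pressing at the stop with over 40 N is ramming
- open_tumbler: bystander: steel tumbler standing mouth up, 76 mm wide, 100 mm high; origin under its centre
- bowl: bystander: steel bowl, 94 mm wide, 35 mm high; origin under its centre
- small_bowl: bystander: steel bowl, 72 mm wide, 27 mm high; origin under its centre
- glass: bystander: clear glass upside down, 77 mm wide, 89 mm high; origin under its centre
- onion: bystander: red onion, 78 mm; origin under its centre
- lemon: bystander: lemon, 66 mm long, 52 mm high; origin under its centre
- mug: bystander: white mug, 86 mm wide, 118 mm with its handle, 92 mm high; origin under its centre
Mind the look-alikes: they are no part of the job. What is shaped like the tumbler but blue, orange or purple is not meant.

How it is judged (in metres and radians):
On the way, in this order (a step that is already met when the one before it is completed fails the run):
1. the tumbler is lifted clear of the worktop in the gripper (height (world z) of tumbler above 0.055 m and contact force between the fingers and tumbler above 1 N and value of joint rinser_plate below 0.002 m), for 0.2 s.
2. the tumbler, mouth down and centred, holds the star plate down at its stop (value of joint rinser_plate above 0.0135 m and contact force between tumbler and rinser above 6 N and horizontal distance between tumbler and plate_top below 0.012 m and angle between tumbler's own z axis and vertical below 0.12 rad and z of tumbler in the frame of plate_top between -0.004 and 0.006 m and contact force between the fingers and tumbler above 2 N and linear speed of tumbler below 0.02 m/s), for 0.5 s.
At the end, for the whole second after the job is handed in: the plate is within 1.5 mm of its hard stop (joint over 0.0135 m), pressed by the tumbler's rim with over 6 N; the tumbler is mouth down (tilt under 0.12 rad), within 12 mm of the plate's centre, its rim on the plate, at rest, and the fingers still bear on it with over 2 N (all of step 2); the arm keeps its last pose, push and grip.
It fails at once if the tumbler is dented: squeezed with over 35 N a finger (70 N from both together) (contact force between the fingers and tumbler above 70 N).
It fails at once if the plate is rammed: over 40 N between tumbler and rinser (contact force between tumbler and rinser above 40 N).
It fails at once if a bystander is moved by more than 20 mm (distance of any of open_tumbler, bowl, small_bowl, glass, onion, lemon, mug from where it was at the start of the episode above 0.02 m).
It also fails if it takes over 38 s, if anything falls off the work surface, if the arm or the gripper's body presses on something with over 40 N, if the wrist force passes 120 N, or if a joint passes its speed limit or range.

## Working session

There is one attempt and no reset: what is moved stays moved. The work goes in short steps, Python scripts to look and compute and a tool call to move; the robot and the scene stay as the last step left them, time stands still between calls to the robot, and variables do not carry over. Pictures are saved under pics/ and viewed, at most 10 in all, crops included, and the job is handed in when it is done.

Besides the shell and the picture viewer there is one more tool, called as name(argument=value, ...), one argument or row to a line, values as JSON. jog_arm: Moves the arm, as the interface text tells. Its arguments: {"type":"object","properties":{"rows":{"type":"array","items":{"type":"object","properties":{"grip":{"type":"number"},"tx":{"type":"number"},"ty":{"type":"number"},"tz":{"type":"number"},"yaw":{"type":"number"}}}},"force":{"type":"number"}},"required":["rows"]}

```bash
mkdir -p pics; ls
cat > h.py <<'E'
import numpy as np, cv2
from cell import status, optics, manip
def snap(n):
    c=optics.get_calibration(n); p,d=optics.snapshot(n); return p,d,np.array(c["K"]),np.array(c["camera_from_world"])
def cloud(d,K,T):
    v,u=np.indices(d.shape); r=np.stack([(u-K[0,2])/K[0,0]*d,(v-K[1,2])/K[1,1]*d,d],-1)
    return (r-T[:3,3])@T[:3,:3]
E
python3 - <<'E'
from h import *
for n in("scene","top"):
    p,d,K,T=snap(n); cv2.imwrite(f"pics/{n}0.png",p[...,::-1]); np.savez(n,p=p,d=d,K=K,T=T)
    print(n,K.tolist(),(-T[:3,:3].T@T[:3,3]).round())
s=status.get_state();print(s)
E
```

```text
pics
scene [[388.46911723795534, 0.0, 257.0925390898896], [0.0, 388.46911723795534, 194.2259149915894], [0.0, 0.0, 1.0]] [-316.  643.  652.]
top [[439.2587374951743, 0.0, 256.845193245052], [0.0, 439.2587374951743, 193.5672005133273], [0.0, 0.0, 1.0]] [ 487.   83. 1557.]
{'time': 0.1, 'joint_positions': array([-8.86534208e+01,  1.03982169e+01,  9.21255752e+01, -1.57142598e-03,
        7.75654191e+01, -1.18212371e+01]), 'qvel': array([ 0.02725872, -0.13649663, -0.08933669, -0.02629582, -0.11745699,
        0.05298528]), 'joint_efforts': array([ 4.59333751e-04, -4.34818125e+01, -3.42698228e+01,  7.03338627e-02,
        3.39854392e-02, -3.71906503e-05]), 'tcp_pos': array([ 130.98427753, -559.65774951,  403.89728585]), 'tcp_rot': array([-1.79912367e+02, -1.67741881e-02,  1.31681430e+01]), 'force': array([0.32466292, 0.08504205, 0.36972257]), 'torque': array([-0.01854403,  0.02123058, -0.00152217]), 'grasp_force': 0.0, 'opening': 87.87995002846107}
```

View pics/top0.png

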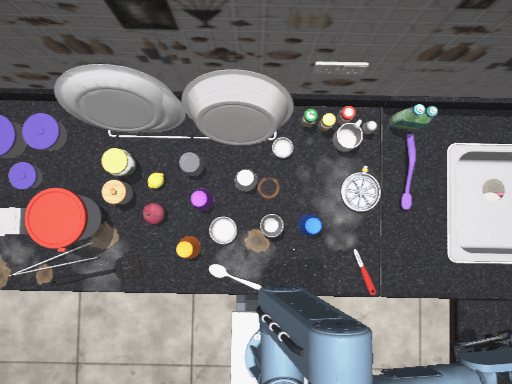

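View pics/scene0.png

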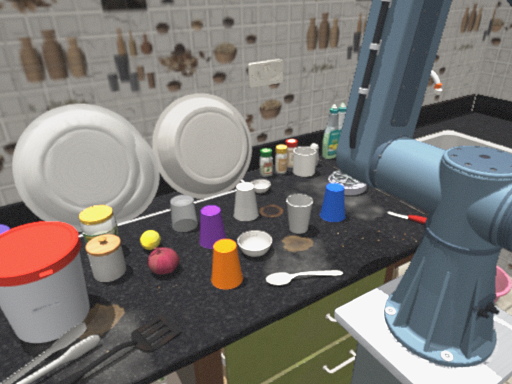

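The top view shows the upside-down steel tumbler at about (246,179), the open one at (272,225), the bowl at (223,230), and the rinser at (361,191). The scene view confirms the tumbler at (246,200), with a purple look-alike at (211,225).

```bash
python3 - <<'E'
from h import *
f=np.load("top.npz"); p,d,K,T=[f[k] for k in"pdKT"]
X=cloud(d,K,T)
v,u=np.indices(d.shape)
def near(c,r): return (np.hypot(u-c[0],v-c[1])<r)&(d>0)
for nm,c,r in(("tum",(246,179),14),("open",(272,225),14),("rinser",(361,191),24),("purple",(202,199),14),("blue",(311,225),14)):
    P=X[near(c,r)]; print(nm,np.percentile(P[:,2],[2,25,50,75,98]).round())
P=X[near((246,179),16)]; t=P[(P[:,2]>95)&(P[:,2]<115)]
print("tum top",len(t),t.mean(0),(t.max(0)+t.min(0))/2,np.ptp(t,0))
P=X[near((361,191),25)]; t=P[(P[:,2]>38)&(P[:,2]<56)]
c,r=cv2.minEnclosingCircle(t[:,:2].astype(np.float32)); print("plate",len(t),t.mean(0),c,r)
t=P[(P[:,2]>22)];c,r=cv2.minEnclosingCircle(t[:,:2].astype(np.float32)); print("rinser",c,r)
# all objects over 15mm around
m=((X[...,2]>20)&(X[...,0]>250)&(X[...,0]<800)&(d>0)&(np.abs(X[...,1]+50)<450)).astype(np.uint8)
n,l,st,ce=cv2.connectedComponentsWithStats(m)
for i in range(1,n):
    if st[i,4]>40:
        q=X[l==i]; print(ce[i].round(),q.min(0).round(),q.max(0).round())
E
python3 - <<'E'
import cv2
p=cv2.imread("pics/top0.png")
a=cv2.resize(p[150:250,170:400],None,fx=3.4,fy=3.4,interpolation=cv2.INTER_CUBIC);cv2.imwrite("pics/crop.png",a)
E
```

```text
tum [ -6.   2.  37. 101. 107.]
open [ -5.   0.   5.  53. 101.]
rinser [-6.  3. 10. 30. 49.]
purple [ -6.   2.  46. 101. 107.]
blue [ -6.   1.  41. 100. 107.]
tum top 213 [616.09623005 124.36834704 102.52489148] [616.01732771 124.54148749 102.60007642] [51.07083567 50.3924577  15.03521012]
plate 338 [ 580.67307923 -276.98904703   45.23857929] (576.6537475585938, -275.424072265625) 60.890380859375
rinser (592.7388916015625, -276.3638000488281) 78.32936096191406
[237. 126.] [729.   3.  74.] [800. 297. 277.]
[170. 124.] [788. 354.  26.] [800. 400. 128.]
[326. 127.] [ 794. -165.   22.] [ 800. -136.  113.]
[352. 137.] [ 723. -315.   20.] [ 800. -181.   98.]
[408. 172.] [ 523. -464.   20.] [ 788. -419.   69.]
[282. 146.] [700. -38.  20.] [768.  32.  35.]
[190. 163.] [630. 276.  21.] [700. 346. 100.]
[361. 190.] [ 516. -345.   20.] [ 672. -210.   55.]
[245. 179.] [582.  90.  20.] [651. 160. 110.]
[201. 199.] [509. 241.  20.] [580. 305. 110.]
[272. 225.] [423.  -3.  20.] [497.  70. 107.]
[310. 225.] [ 427. -129.   21.] [496. -69. 111.]
[221. 231.] [393. 155.  20.] [484. 246.  42.]
[187. 247.] [344. 285.  21.] [412. 346. 110.]
[316. 322.] [ 250. -127.  266.] [297.  74. 807.]
```

View pics/crop.png

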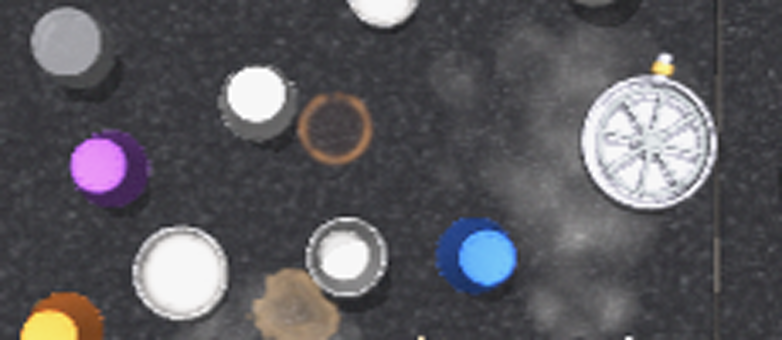

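Positions so far: tumbler at about (616,124), rinser at about (578,-277). I'll go above the rinser first and measure it up close with the wrist camera.

jog_arm(
  rows=[
    {"tx": 5,"ty": -1.75,"grip": 8.81},
    {"tx": 5,"ty": -1.75},
    {"tx": 5,"ty": -1.75},
    {"tx": 5,"ty": -1.75},
    {"tx": 5,"ty": -1.75},
  ],
)

```text
$.rows[0]: bad value
```

jog_arm(
  rows=[
    {"tx": 5,"ty": -1.75},
    {"tx": 5,"ty": -1.75},
    {"tx": 5,"ty": -1.75},
    {"yaw": 10.7},
    {"yaw": 2.47},
  ],
)

```text
$.rows[0]: bad value
```

```bash
cat > ell.py <<'E'
from h import *
E
python3 - <<'E'
from h import *
s=status.get_state();print(s["tcp_pos"],s["tcp_rot"],s["time"])
p,d,K,T=snap("wrist"); cv2.imwrite("pics/w1.png",p[...,::-1]); np.savez("w1",p=p,d=d,K=K,T=T)
print((-T[:3,:3].T@T[:3,3]).round(),T[2,:3])
X=cloud(d,K,T)
q=T[:3,:3]@[578,-277,46]+T[:3,3];print("rinser px",(K@q/q[2])[:2])
m=(d>0)&(X[...,2]>35)&(X[...,2]<60)&(np.hypot(X[...,0]-578,X[...,1]+277)<75)
P=X[m];print(len(P),P.mean(0) if len(P) else 0,P.min(0),P.max(0))
E
```

```text
[ 130.98427753 -559.65774951  403.89728585] [-1.79912367e+02 -1.67741881e-02  1.31681430e+01] 0.1
[ 200. -544.  384.] [-0.2649199  -0.06088085 -0.96234659]
rinser px [   1.50737123 -553.37648699]Traceback (most recent call last):
  File "<stdin>", line 8, in <module>
    return umr_minimum(a, axis, None, out, keepdims, initial, where)
ValueError: zero-size array to reduction operation minimum which has no identity
```

View pics/w1.png

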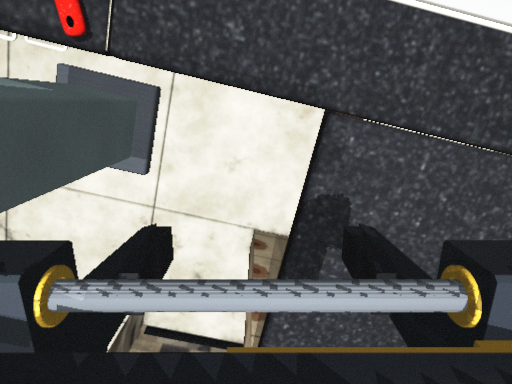

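The moves were refused: rows need every field. The wrist picture shows only the fingers and the floor edge, and its upper half looks ahead of the tool along +x.

jog_arm(
  rows=[
    {"tx": 5,"ty": -1.75,"tz": 0,"yaw": 0,"grip": 8.8},
    {"tx": 5,"ty": -1.75,"tz": 0,"yaw": 0,"grip": 8.8},
    {"tx": 5,"ty": -1.75,"tz": 0,"yaw": 0,"grip": 8.8},
    {"tx": 5,"ty": -1.75,"tz": 0,"yaw": 0,"grip": 8.8},
    {"tx": 5,"ty": -1.75,"tz": 0,"yaw": 0,"grip": 8.8},
  ],
)

```text
time: 0.78
tcp_pos: [355.7, -416.6, 404.5]
tcp_rot: [-180.0, 0.0, 13.2]
force: [-0.6, -0.8, -0.0]
opening: 87.8
grasp_force: 0.0
```

jog_arm(
  rows=[
    {"tx": 5,"ty": -1.75,"tz": 0,"yaw": 0,"grip": 8.8},
    {"tx": 5,"ty": -2.75,"tz": 0,"yaw": 0,"grip": 8.8},
    {"tx": 4,"ty": -4.75,"tz": 0,"yaw": 0,"grip": 8.8},
    {"tx": 0,"ty": 0,"tz": 0,"yaw": 10.7,"grip": 8.8},
    {"tx": 0,"ty": 0,"tz": 0,"yaw": 2.47,"grip": 8.8},
  ],
)

```text
time: 1.4
tcp_pos: [470.3, -294.6, 404.4]
tcp_rot: [-180.0, 0.0, -0.0]
force: [0.4, -0.4, 0.2]
opening: 88.0
grasp_force: 0.0
```

Run:
```python
from h import *
s=status.get_state();print(s["tcp_pos"],s["tcp_rot"],s["time"])
p,d,K,T=snap("wrist"); cv2.imwrite("pics/w2.png",p[...,::-1]); np.savez("w2",p=p,d=d,K=K,T=T)
X=cloud(d,K,T)
q=T[:3,:3]@[578,-277,46]+T[:3,3];print("rinser px",(K@q/q[2])[:2])
m=(d>0)&(X[...,2]>38)&(X[...,2]<60)&(np.hypot(X[...,0]-578,X[...,1]+277)<75)
P=X[m];print(len(P))
if len(P): print(P.mean(0),P.min(0),P.max(0),cv2.minEnclosingCircle(P[:,:2].astype(np.float32)))
```

```text
[ 470.27172461 -294.57560493  404.38791476] [-1.79977908e+02  2.90660937e-02 -4.13277400e-02] 1.4
rinser px [239.54934202  64.17396954]
4197
[ 582.72543641 -282.16439285   45.40554208] [ 524.92277702 -337.53138572   38.00419177] [ 636.31358746 -226.22438529   48.60270044] ((580.6428833007812, -282.0189208984375), 56.04191970825195)
```

View pics/w2.png

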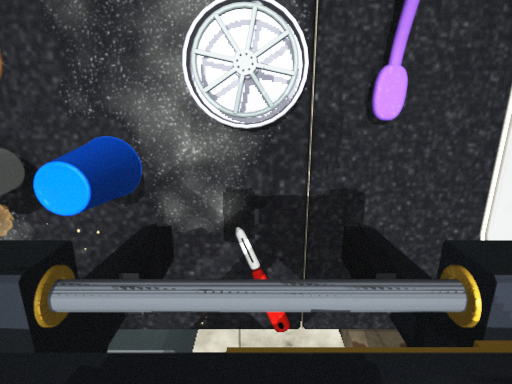

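The wrist view shows the rinser with its hub at (245,62), which puts the plate centre at about (580.6,-282.2) with a fitted radius of 56.0 mm, as specified. Next I'll look at the tumbler from the same relative position.

jog_arm(
  rows=[
    {"tx": 0.5,"ty": -5.8,"tz": 0,"yaw": 0,"grip": 8.8},
    {"tx": 0.5,"ty": -5.8,"tz": 0,"yaw": 0,"grip": 8.8},
    {"tx": 0.5,"ty": -5.8,"tz": 0,"yaw": 0,"grip": 8.8},
    {"tx": 0.5,"ty": -5.8,"tz": 0,"yaw": 0,"grip": 8.8},
    {"tx": 0.5,"ty": -5.8,"tz": 0,"yaw": 0,"grip": 8.8},
  ],
)

```text
time: 2.08
tcp_pos: [494.5, -4.2, 404.7]
tcp_rot: [180.0, -0.0, 0.0]
force: [0.9, 0.3, 0.3]
opening: 88.2
grasp_force: 0.0
```

jog_arm(
  rows=[
    {"tx": 0.5,"ty": -5.8,"tz": 0,"yaw": 0,"grip": 8.8},
    {"tx": 0.5,"ty": -5.8,"tz": 0,"yaw": 0,"grip": 8.8},
    {"tx": 0,"ty": 0,"tz": 0,"yaw": 0,"grip": 8.8},
    {"tx": 0,"ty": 0,"tz": 0,"yaw": 0,"grip": 8.8},
  ],
)

```text
time: 2.58
tcp_pos: [504.7, 110.0, 404.4]
tcp_rot: [180.0, 0.0, 0.1]
force: [-1.1, -0.6, -0.4]
opening: 87.5
grasp_force: 0.0
```

Run:
```python
from h import *
s=status.get_state();print(s["tcp_pos"],s["tcp_rot"],s["time"])
p,d,K,T=snap("wrist"); cv2.imwrite("pics/w3.png",p[...,::-1])
X=cloud(d,K,T)
m=(d>0)&(X[...,2]>98)&(X[...,2]<112)&(np.hypot(X[...,0]-616,X[...,1]-124)<50)
P=X[m];print(len(P))
if len(P): print(P.mean(0),P.min(0),P.max(0),cv2.minEnclosingCircle(P[:,:2].astype(np.float32)))
```

```text
[504.66634676 110.0394288  404.436329  ] [1.79974543e+02 3.35577253e-02 6.54814507e-02] 2.575
3494
[615.73302303 119.79538647 102.67181379] [588.41552812  93.19467326  98.07134332] [642.70213804 147.07898838 105.80801507] ((615.3816528320312, 119.8685073852539), 27.381752014160156)
```

View pics/w3.png

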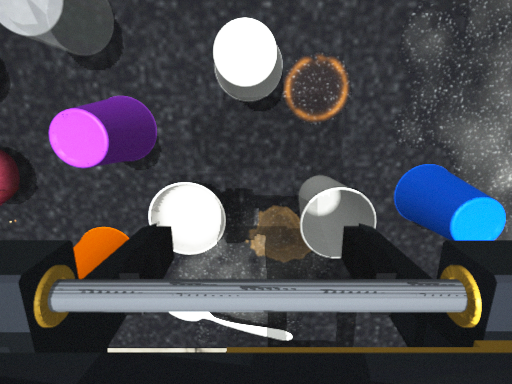

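Tumbler at (615.5,120) from the wrist camera, top face at (245,52); nothing is close to it. I'll go over it and descend.

jog_arm(
  rows=[
    {"tx": 5.5,"ty": -0.5,"tz": 0,"yaw": 0,"grip": 8.8},
    {"tx": 5.6,"ty": -0.65,"tz": 0,"yaw": 0,"grip": 8.8},
    {"tx": 0,"ty": 0,"tz": 4,"yaw": 0,"grip": 8.8},
    {"tx": 0,"ty": 0,"tz": 4,"yaw": 0,"grip": 8.8},
    {"tx": 0,"ty": 0,"tz": 0,"yaw": 0,"grip": 8.8},
  ],
)

```text
time: 3.25
tcp_pos: [614.6, 119.7, 320.8]
tcp_rot: [180.0, 0.5, -0.2]
force: [-0.3, -1.0, 0.0]
opening: 87.9
grasp_force: 0.0
```

jog_arm(
  rows=[
    {"tx": 0,"ty": 0,"tz": 3.3,"yaw": 0,"grip": 8.8},
    {"tx": 0,"ty": 0,"tz": 3.3,"yaw": 0,"grip": 8.8},
    {"tx": 0,"ty": 0,"tz": 3.3,"yaw": 0,"grip": 8.8},
    {"tx": 0,"ty": 0,"tz": 0,"yaw": 0,"grip": 8.8},
    {"tx": 0,"ty": 0,"tz": 0,"yaw": 0,"grip": 8.8},
  ],
)

```text
time: 3.88
tcp_pos: [616.9, 121.1, 228.3]
tcp_rot: [-180.0, -0.2, -0.0]
force: [0.7, -0.0, 1.1]
opening: 88.2
grasp_force: 0.0
```

jog_arm(
  rows=[
    {"tx": 0,"ty": 0,"tz": 0,"yaw": 0,"grip": 7.8},
    {"tx": 0,"ty": 0,"tz": 0,"yaw": 0,"grip": 7.3},
    {"tx": 0,"ty": 0,"tz": 0,"yaw": 0,"grip": 7.0},
    {"tx": 0,"ty": 0,"tz": 0,"yaw": 0,"grip": 6.7},
    {"tx": 0,"ty": 0,"tz": 0,"yaw": 0,"grip": 6.5},
  ],
  force=10,
)

```text
time: 4.5
tcp_pos: [615.7, 121.7, 225.7]
tcp_rot: [180.0, 0.0, 0.0]
force: [-0.3, -0.5, 1.2]
opening: 65.4
grasp_force: 0.4
```

jog_arm(
  rows=[
    {"tx": 0,"ty": 0,"tz": 0,"yaw": 0,"grip": 6.3},
    {"tx": 0,"ty": 0,"tz": 0,"yaw": 0,"grip": 6.0},
    {"tx": 0,"ty": 0,"tz": 0,"yaw": 0,"grip": 5.6},
    {"tx": 0,"ty": 0,"tz": 0,"yaw": 0,"grip": 5.2},
    {"tx": 0,"ty": 0,"tz": 0,"yaw": 0,"grip": 5.0},
  ],
  force=10,
)

```text
time: 5.12
tcp_pos: [615.8, 121.7, 225.7]
tcp_rot: [-180.0, -0.0, -0.0]
force: [0.0, -0.5, 0.6]
opening: 63.4
grasp_force: 10.0
```

jog_arm(
  rows=[
    {"tx": 0,"ty": 0,"tz": 0,"yaw": 0,"grip": 5.0},
    {"tx": 0,"ty": 0,"tz": 0,"yaw": 0,"grip": 5.0},
    {"tx": 0,"ty": 0,"tz": 0,"yaw": 0,"grip": 5.0},
  ],
  force=18,
)

```text
time: 5.5
tcp_pos: [615.8, 121.7, 225.7]
tcp_rot: [-180.0, -0.0, -0.0]
force: [1.2, 0.3, 0.5]
opening: 62.2
grasp_force: 17.9
```

Gripped at 62 mm and 18 N. Now a gentle lift.

jog_arm(
  rows=[
    {"tx": 0,"ty": 0,"tz": -0.7,"yaw": 0,"grip": 5.0},
    {"tx": 0,"ty": 0,"tz": -1.5,"yaw": 0,"grip": 5.0},
    {"tx": 0,"ty": 0,"tz": -2.5,"yaw": 0,"grip": 5.0},
    {"tx": 0,"ty": 0,"tz": -2.5,"yaw": 0,"grip": 5.0},
    {"tx": 0,"ty": 0,"tz": -2.5,"yaw": 0,"grip": 5.0},
  ],
)

```text
time: 6.12
tcp_pos: [615.8, 121.8, 324.8]
tcp_rot: [-180.0, -0.1, -0.0]
force: [-0.0, -0.0, -0.2]
opening: 62.5
grasp_force: 17.8
```

jog_arm(
  rows=[
    {"tx": 0,"ty": 0,"tz": -1.5,"yaw": 0,"grip": 5.0},
    {"tx": 0,"ty": 0,"tz": -0.7,"yaw": 0,"grip": 5.0},
    {"tx": 0,"ty": 0,"tz": 0,"yaw": 0,"grip": 5.0},
    {"tx": 0,"ty": 0,"tz": 0,"yaw": 0,"grip": 5.0},
  ],
)

```text
time: 6.62
tcp_pos: [615.4, 121.7, 343.6]
tcp_rot: [-180.0, 0.1, -0.0]
force: [-0.1, 0.3, -1.4]
opening: 62.4
grasp_force: 17.8
```

Run:
```python
from h import *
s=status.get_state();t=s["tcp_pos"];print(t,s["grasp_force"],s["opening"])
p,d,K,T=snap("wrist"); cv2.imwrite("pics/w4.png",p[...,::-1])
X=cloud(d,K,T)-t
m=(d>0)&(np.hypot(X[...,0],X[...,1])<50)
for lo,hi in((-128,-118),(-140,-128),(-160,-140),(-200,-170),(-220,-205),(-228,-218)):
    P=X[m&(X[...,2]>lo)&(X[...,2]<hi)]; print(lo,hi,len(P),P.min(0).round(1) if len(P) else '',P.max(0).round(1) if len(P) else '')
p,d,K,T=snap("top")
X=cloud(d,K,T); w=X-t
m=(d>0)&(np.hypot(w[...,0],w[...,1])<150)&(w[...,2]<-100)&(X[...,2]>60)
print(m.sum(), w[m].min(0),w[m].max(0))
```

```text
[615.43566076 121.66117323 343.59068298] 17.81589657875884 62.38207248607161
-128 -118 11014 [ -26.4  -48.9 -128. ] [  27.3   47.7 -118. ]
-140 -128 3022 [  -4.1  -48.3 -140. ] [  28.7   47.2 -128. ]
-160 -140 3971 [  -7.4  -46.5 -160. ] [  30.7   45.9 -140. ]
-200 -170 1920 [   7.6  -34.7 -200. ] [  35.4   33.4 -170. ]
-220 -205 690 [   8.7  -36.4 -219.9] [  37.4   35.5 -205. ]
-228 -218 476 [   1.7  -39.5 -225.9] [  38.8   38.1 -218. ]
708 [-129.40773089  -90.83275498 -282.37341103] [ 149.07726727  140.78184652 -126.14826999]
```

View pics/w4.png

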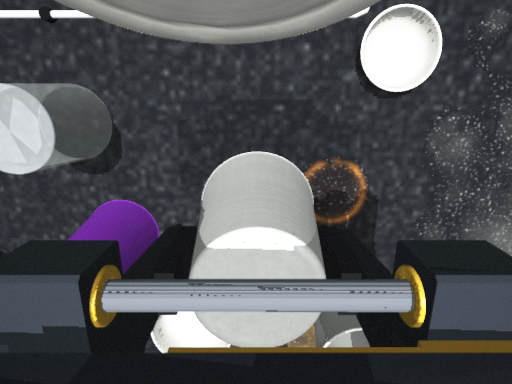

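The tumbler is held upright and centred on the tool: mouth rim about ±39 mm around the TCP, front edge at (257,155). I'll carry it to just short of the rinser and re-measure the plate.

jog_arm(
  rows=[
    {"tx": -0.5,"ty": 1.8,"tz": 0,"yaw": 0,"grip": 5.0},
    {"tx": -1.2,"ty": 4,"tz": 0,"yaw": 0,"grip": 5.0},
    {"tx": -1.2,"ty": 4,"tz": 0,"yaw": 0,"grip": 5.0},
    {"tx": -1.2,"ty": 4,"tz": 0,"yaw": 0,"grip": 5.0},
    {"tx": -1.2,"ty": 4,"tz": 0,"yaw": 0,"grip": 5.0},
  ],
)

```text
time: 7.35
tcp_pos: [561.7, -58.4, 344.5]
tcp_rot: [180.0, 0.0, -0.0]
force: [1.4, -0.9, 0.6]
opening: 62.3
grasp_force: 17.8
```

jog_arm(
  rows=[
    {"tx": -1.2,"ty": 4,"tz": 0,"yaw": 0,"grip": 5.0},
    {"tx": -1.2,"ty": 4,"tz": 0,"yaw": 0,"grip": 5.0},
    {"tx": -1.2,"ty": 4,"tz": 0,"yaw": 0,"grip": 5.0},
    {"tx": -1.2,"ty": 4,"tz": 0,"yaw": 0,"grip": 5.0},
    {"tx": -1.2,"ty": 4,"tz": 0,"yaw": 0,"grip": 5.0},
  ],
)

```text
time: 7.98
tcp_pos: [501.3, -258.3, 344.6]
tcp_rot: [180.0, 0.0, -0.0]
force: [0.7, 0.7, -0.7]
opening: 62.5
grasp_force: 17.8
```

jog_arm(
  rows=[
    {"tx": -0.7,"ty": 2.4,"tz": 0,"yaw": 0,"grip": 5.0},
    {"tx": 0,"ty": 0,"tz": 0,"yaw": 0,"grip": 5.0},
    {"tx": 0,"ty": 0,"tz": 0,"yaw": 0,"grip": 5.0},
    {"tx": 0,"ty": 0,"tz": 0,"yaw": 0,"grip": 5.0},
  ],
)

```text
time: 8.48
tcp_pos: [495.9, -279.4, 344.6]
tcp_rot: [-180.0, 0.0, 0.1]
force: [-0.4, -0.6, -1.4]
opening: 62.3
grasp_force: 17.8
```

Run:
```python
from h import *
s=status.get_state();t=s["tcp_pos"];print(t,s["grasp_force"],s["opening"],s["time"])
p,d,K,T=snap("wrist"); cv2.imwrite("pics/w5.png",p[...,::-1])
X=cloud(d,K,T)
m=(d>0)&(X[...,2]>38)&(X[...,2]<60)&(np.hypot(X[...,0]-580,X[...,1]+280)<75)
P=X[m];print(len(P),P.mean(0),P.min(0),P.max(0),cv2.minEnclosingCircle(P[:,:2].astype(np.float32)))
w=X-t
P=w[(d>0)&(np.hypot(w[...,0],w[...,1])<45)&(w[...,2]>-228)&(w[...,2]<-205)];print(P.min(0),P.max(0))
```

```text
[ 495.86177063 -279.38857493  344.60120399] 17.816446001434088 62.253703975430305 8.475
5682 [ 583.16637046 -281.92192388   45.52211661] [ 524.74030061 -337.30533273   38.13922461] [ 636.01054999 -226.29160163   48.7642266 ] ((580.5006103515625, -281.92315673828125), 55.84866714477539)
[   2.05373923  -39.47360459 -225.67641161] [  39.18583993   38.18215485 -205.00675047]
```

View pics/w5.png

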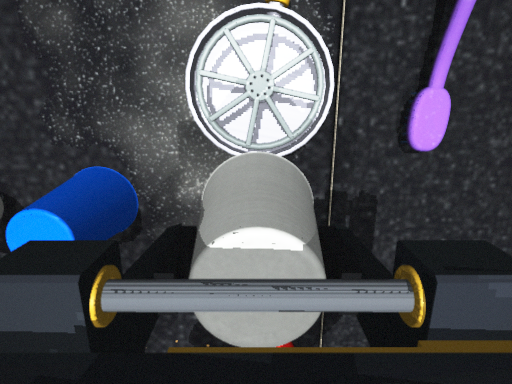

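The plate hub at (260,85) gives centre (580.5,-281.9), in agreement with the earlier fix. Moving over it and down to just above the ribs.

jog_arm(
  rows=[
    {"tx": 2.8,"ty": 0.05,"tz": 0,"yaw": 0,"grip": 5.0},
    {"tx": 2.8,"ty": 0.05,"tz": 0,"yaw": 0,"grip": 5.0},
    {"tx": 2.85,"ty": 0.05,"tz": 0,"yaw": 0,"grip": 5.0},
    {"tx": 0,"ty": 0,"tz": 2,"yaw": 0,"grip": 5.0},
    {"tx": 0,"ty": 0,"tz": 2,"yaw": 0,"grip": 5.0},
  ],
)

```text
time: 9.15
tcp_pos: [579.6, -280.9, 302.7]
tcp_rot: [-179.9, 0.1, 0.1]
force: [-0.2, -0.3, -1.2]
opening: 62.2
grasp_force: 17.8
```

jog_arm(
  rows=[
    {"tx": 0,"ty": 0,"tz": 1.5,"yaw": 0,"grip": 5.0},
    {"tx": 0,"ty": 0,"tz": 1,"yaw": 0,"grip": 5.0},
    {"tx": 0,"ty": 0,"tz": 0,"yaw": 0,"grip": 5.0},
    {"tx": 0,"ty": 0,"tz": 0,"yaw": 0,"grip": 5.0},
    {"tx": 0,"ty": 0,"tz": 0,"yaw": 0,"grip": 5.0},
  ],
)

```text
time: 9.78
tcp_pos: [580.5, -282.0, 280.7]
tcp_rot: [179.9, -0.1, -0.0]
force: [0.0, 0.1, -0.9]
opening: 62.4
grasp_force: 17.8
```

jog_arm(
  rows=[
    {"tx": 0,"ty": 0,"tz": 0.3,"yaw": 0,"grip": 5.0},
    {"tx": 0,"ty": 0,"tz": 0.3,"yaw": 0,"grip": 5.0},
    {"tx": 0,"ty": 0,"tz": 0.3,"yaw": 0,"grip": 5.0},
    {"tx": 0,"ty": 0,"tz": 0.3,"yaw": 0,"grip": 5.0},
    {"tx": 0,"ty": 0,"tz": 0,"yaw": 0,"grip": 5.0},
  ],
)

```text
time: 10.4
tcp_pos: [580.3, -281.8, 267.9]
tcp_rot: [-180.0, -0.0, -0.0]
force: [-1.4, 0.9, 4.0]
opening: 62.3
grasp_force: 18.1
```

jog_arm(
  rows=[
    {"tx": 0,"ty": 0,"tz": 0.2,"yaw": 0,"grip": 5.0},
    {"tx": 0,"ty": 0,"tz": 0.2,"yaw": 0,"grip": 5.0},
    {"tx": 0,"ty": 0,"tz": 0.2,"yaw": 0,"grip": 5.0},
    {"tx": 0,"ty": 0,"tz": 0.1,"yaw": 0,"grip": 5.0},
    {"tx": 0,"ty": 0,"tz": 0,"yaw": 0,"grip": 5.0},
  ],
)

```text
time: 11.02
tcp_pos: [580.3, -281.8, 261.1]
tcp_rot: [180.0, -0.0, -0.0]
force: [-2.3, 2.0, 6.4]
opening: 62.4
grasp_force: 18.3
```

jog_arm(
  rows=[
    {"tx": 0,"ty": 0,"tz": 0.1,"yaw": 0,"grip": 5.0},
    {"tx": 0,"ty": 0,"tz": 0.1,"yaw": 0,"grip": 5.0},
    {"tx": 0,"ty": 0,"tz": 0.1,"yaw": 0,"grip": 5.0},
    {"tx": 0,"ty": 0,"tz": 0,"yaw": 0,"grip": 5.0},
    {"tx": 0,"ty": 0,"tz": 0,"yaw": 0,"grip": 5.0},
  ],
)

```text
time: 11.65
tcp_pos: [580.4, -281.8, 258.4]
tcp_rot: [180.0, -0.0, -0.0]
force: [-2.4, 1.1, 7.7]
opening: 62.4
grasp_force: 18.3
```

jog_arm(
  rows=[
    {"tx": 0,"ty": 0,"tz": 0.05,"yaw": 0,"grip": 5.0},
    {"tx": 0,"ty": 0,"tz": 0,"yaw": 0,"grip": 5.0},
    {"tx": 0,"ty": 0,"tz": 0,"yaw": 0,"grip": 5.0},
  ],
)

```text
time: 12.02
tcp_pos: [580.3, -281.8, 257.9]
tcp_rot: [180.0, -0.0, 0.0]
force: [-3.0, 1.0, 6.9]
opening: 62.7
grasp_force: 18.4
```

jog_arm(
  rows=[
    {"tx": 0,"ty": 0,"tz": 0.05,"yaw": 0,"grip": 5.0},
    {"tx": 0,"ty": 0,"tz": 0,"yaw": 0,"grip": 5.0},
    {"tx": 0,"ty": 0,"tz": 0,"yaw": 0,"grip": 5.0},
  ],
)

```text
time: 12.4
tcp_pos: [580.4, -281.8, 257.4]
tcp_rot: [180.0, -0.0, 0.0]
force: [-2.4, 1.4, 7.6]
opening: 62.6
grasp_force: 18.4
```

jog_arm(
  rows=[
    {"tx": 0,"ty": 0,"tz": 0.05,"yaw": 0,"grip": 5.0},
    {"tx": 0,"ty": 0,"tz": 0,"yaw": 0,"grip": 5.0},
    {"tx": 0,"ty": 0,"tz": 0,"yaw": 0,"grip": 5.0},
  ],
)

```text
time: 12.78
tcp_pos: [580.3, -281.8, 257.0]
tcp_rot: [180.0, -0.0, 0.0]
force: [-2.7, 2.3, 8.1]
opening: 62.2
grasp_force: 18.4
```

jog_arm(
  rows=[
    {"tx": 0,"ty": 0,"tz": 0.05,"yaw": 0,"grip": 5.0},
    {"tx": 0,"ty": 0,"tz": 0,"yaw": 0,"grip": 5.0},
    {"tx": 0,"ty": 0,"tz": 0,"yaw": 0,"grip": 5.0},
  ],
)

```text
time: 13.15
tcp_pos: [580.4, -281.8, 256.6]
tcp_rot: [180.0, -0.0, 0.0]
force: [-4.0, 1.6, 9.2]
opening: 62.2
grasp_force: 18.4
```

jog_arm(
  rows=[
    {"tx": 0,"ty": 0,"tz": 0.05,"yaw": 0,"grip": 5.0},
    {"tx": 0,"ty": 0,"tz": 0,"yaw": 0,"grip": 5.0},
    {"tx": 0,"ty": 0,"tz": 0,"yaw": 0,"grip": 5.0},
  ],
)

```text
time: 13.52
tcp_pos: [580.4, -281.8, 256.6]
tcp_rot: [180.0, -0.0, 0.0]
force: [-4.6, 2.6, 11.6]
opening: 62.3
grasp_force: 18.6
```

jog_arm(
  rows=[
    {"tx": 0,"ty": 0,"tz": 0.05,"yaw": 0,"grip": 5.0},
    {"tx": 0,"ty": 0,"tz": 0,"yaw": 0,"grip": 5.0},
    {"tx": 0,"ty": 0,"tz": 0,"yaw": 0,"grip": 5.0},
  ],
)

```text
time: 13.9
tcp_pos: [580.5, -281.8, 256.5]
tcp_rot: [180.0, -0.0, 0.0]
force: [-4.3, 4.0, 12.9]
opening: 62.2
grasp_force: 18.7
```

The TCP stopped at 256.5 mm while the force rose, so the plate is at its hard stop with about 13 N. I'll hold, then check by camera.

jog_arm(
  rows=[
    {"tx": 0,"ty": 0,"tz": 0.03,"yaw": 0,"grip": 5.0},
    {"tx": 0,"ty": 0,"tz": 0,"yaw": 0,"grip": 5.0},
    {"tx": 0,"ty": 0,"tz": 0,"yaw": 0,"grip": 5.0},
    {"tx": 0,"ty": 0,"tz": 0,"yaw": 0,"grip": 5.0},
    {"tx": 0,"ty": 0,"tz": 0,"yaw": 0,"grip": 5.0},
  ],
)

```text
time: 14.52
tcp_pos: [580.5, -281.8, 256.5]
tcp_rot: [180.0, -0.0, 0.0]
force: [-5.4, 3.6, 15.3]
opening: 62.5
grasp_force: 18.8
```

Run:
```python
from h import *
s=status.get_state();t=s["tcp_pos"];print(t,s["tcp_rot"],s["force"],s["grasp_force"])
p,d,K,T=snap("wrist"); cv2.imwrite("pics/w6.png",p[...,::-1])
w=cloud(d,K,T)-t
for lo,hi in((-128,-118),(-200,-180),(-222,-210)):
    P=w[(d>0)&(np.hypot(w[...,0],w[...,1])<45)&(w[...,2]>lo)&(w[...,2]<hi)];print(P.min(0).round(1),P.max(0).round(1))
r=np.hypot(w[...,0],w[...,1]);z=w[...,2]+t[2]
P=w[(d>0)&(r>44)&(r<75)&(z>27.5)&(z<40)&(w[...,0]>0)];print(len(P),P.min(0).round(1),P.max(0).round(1))
```

```text
[ 580.51696285 -281.8490277   256.47031174] [ 1.79971251e+02 -4.73761152e-02  5.12311728e-03] [-5.35291451  3.6426793  15.27916125] 18.82786931046212
[ -25.7  -43.5 -128. ] [  27.9   43.6 -118. ]
[   8.2  -34.7 -200. ] [  35.4   33.5 -180. ]
[   9.1  -37.6 -222. ] [  37.8   36.7 -210. ]
4201 [   0.   -67.2 -229. ] [  67.6   67.1 -223.1]
```

View pics/w6.png

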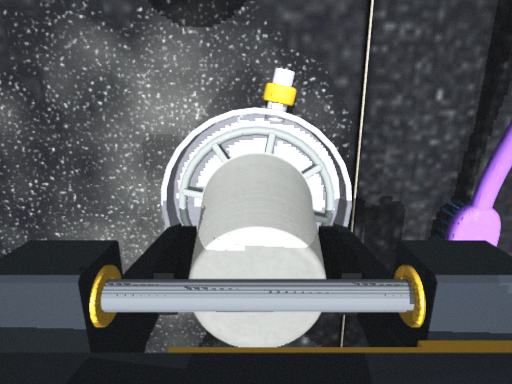

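The tumbler (front rim at (258,155)) sits concentric in the tray, upright, with the plate level with the tray wall. The tray's ±67 mm edges are centred on the TCP. Handing in.

```bash
python3 -c "
from cell import manip
print(manip.sign_off())"
```

```text
the job is handed in; nothing more can be done
None
```

The job is handed in: the tumbler is held mouth-down on the star plate, which is at its hard stop with about 15 N of push and 19 N of grip; it took about 14.5 s, and sign-off returned no verdict.

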